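# Unload the embedding mould and reset its coolant valve

## Task

The yellow specimen block has set: lift it out of the mould plate by its stem and stand it upright in the steel tray, leaving the red and blue blocks in the mould. Then reset the station's cooling water for the next batch: turn the red valve wheel by its black handle clockwise (seen from above) all the way to the stop, then back it off exactly two turns anticlockwise and finish there still holding the handle, without letting go. Leave everything else on the bench where it is.

Things in the scene. Friction and masses are not known exactly. Their poses are not given: they have to be found in the camera images.
- station: fixed cooled embedding station: steel base plate, white housing (190 x 210 mm, purple front panel to its -x) with the mould plate on top; a brass valve stands at y = -220 mm in this frame, joined by a copper pipe with a small round gauge (100 mm high, at y = -139 mm). Origin: on the bench under the housing's centre; z up
- mould (a point): centre of the upper face of the aluminium mould plate (130 x 190 mm), 73 mm above the bench, axes as the station's. Six cavities: rows at x = -30 and +30 mm, columns at y = -60, 0, +60 mm; each 21.5 mm along x, 27.5 mm along y, 16 mm deep
- valve_axis (a point): fixed point on the vertical axis of the valve wheel, 119 mm above the bench. The red spoked wheel is 104 mm across (rim tube 12 mm thick, its centre line 46 mm from the axis); with the valve closed its rim is centred at this height. The hub nut's top is 13 mm above the rim's centre
- valve (a joint): turn of the wheel in rad: 0 = closed, on its hard stop; grows anticlockwise from above as it opens, 6.283 a turn, up to 25.2; starts 0.4 to 1.1 turns open. Stays where left; about 4 N at the handle turns it. Wheel rises 2 mm a turn. At 0 and at each whole turn the handle lies from the axis towards the station's -x; at value q it is q further round anticlockwise
- valve_grip: upright black round handle on the wheel rim, 20 mm thick, 48 mm tall, axis 46 mm from the valve axis. It revolves freely on its pin, so a gripper can hold it from above and carry it round without turning itself. Origin: centre of its lower end, 129 mm above the bench when closed; z up; its own yaw means nothing
- grip_mid (a point): the point on the handle's axis to grip: 30 mm above the handle's lower end, 18 mm below its top
- block_yellow: the block to take out: amber resin foot (20 mm along x, 26 along y, 13 high), yellow flange (28 x 34 x 4 mm) and upright yellow round stem (16 mm thick, from z = 17 to 43 mm). 30 g. Origin: centre of the foot's underside; z up the stem. In the mould the flange lies on the plate and the origin is 60 mm above the bench; it lifts straight up, clear after 15 mm
- block_red: same block in red, still setting in another cavity of the mould plate: must stay
- block_blue: same block in blue, still setting in another cavity of the mould plate: must stay
- tray: loose open steel tray, 120 mm along x, 100 mm along y, 22 mm high, walls and floor 3 mm, inside empty. 0.45 kg. Origin: centre of its underside on the bench
- tips_yellow: box of yellow pipette tips, 85 x 122 x 64 mm with an open lid standing to 120 mm; bystander. Origin: centre of its underside
- tube_rack: blue rack with three small tubes, 85 x 235 mm, 52 mm high at the tubes; bystander. Origin: centre of its underside
- wash_bottle: white bottle, 72 mm across, 160 mm tall; bystander. Origin: centre of its underside
- beaker: glass beaker, 72 mm across, 90 mm tall; bystander. Origin: centre of its underside
- gel_caster: red gel-casting stand with a white comb, 55 x 75 x 55 mm; bystander. Origin: centre of its underside

How it is judged:
By the outcome, as a careful person would: the job done as asked, in the order asked, and still so for the second after the job is handed in, while the arm keeps its last pose, push and grip.
It also fails if it takes over 72 s, if anything falls off the work surface, if the arm or the gripper's body presses on something with over 40 N, if the wrist force passes 120 N, or if a joint passes its speed limit or range.

## Robot

A 7-joint arm with a two-finger parallel gripper is mounted at the origin on the work surface. World frame = base frame: x ahead of the robot, y to its left, z up, the work surface at z = 0. Lengths are in m, angles in degrees, forces in N, time in s.
With the tool pointing down it reaches from about 0.425 to 0.875 m from the base axis. Payload 4.7 kg.
Tool frame: the origin (TCP) lies between the finger pads; the fingertips stand 19 mm ahead of it and the grasp point (between the pads) is the TCP; x points along the fingers, z is the direction in which the jaws open and shut, and the axes are right-handed (so a half turn about x gives the same grasp; the last joint's range is limited). The gripper opens to 87 mm and grips with 3 to 60 N. Pads are 19 mm wide; open, the fingers measure 117 mm over their backs; the gripper's body (75 mm by 190 mm) begins 51 mm behind the grasp point.
Start: joints at [69.677, 18.392, -4.016, 83.108, 1.295, 78.541, -3.26], TCP at [0.234, -0.606, 0.242] pointing down, gripper open.
Joint ranges: [-163.93, 163.93], [-17.29, 119.83], [-79.2, 71.16], [3.27, 140.29], [-89.18, 269.18], [5.43, 117.66], [-154.24, 154.24]. Speed limits (degrees/s): [147.25, 147.25, 180, 180, 180, 180, 180].

## Interface

Orientations are given as [roll, pitch, yaw] about the fixed x, y, z axes, in that order (R = Rz(yaw) Ry(pitch) Rx(roll)).
In Python, from cell import monitor, read_camera, camera_model, env, regions_of gives the robot as it stands. The module is installed in compiled form; this text tells all that it offers.
- The arm moves only by the tool step_arm, never from a script. Its argument "deltas" is a list of rows, each a list of 5 numbers: the gripper's target within -1 to 1 (fully open at 1, half-way at 0, shut at -1), then the shift along the tool's x, y, z in m, then the turn about the tool's x in degrees. A call has 1 to 12 rows; each row is the pose to reach, as a shift and turn from the pose commanded when the call began, along the tool's axes at that moment; what a row does not reach only later rows make up. A row lasts 1/8 s, in which the tool goes at most 62.5 mm and 10.7 degrees, less where a joint would pass 70% of its speed; a pose out of reach is approached as far as the arm can. A call with a gripper value outside its range is refused whole. The fingers move at their own pace and stop on an object; "newtons" is the grip in N (left out, the last holds). Time passes only in rows, so rows that repeat a pose let the fingers close. It gives the time, the measured TCP pose, the force and the opening at its end, in the units of the state.
- monitor.get_obs(): the state, without advancing time (a new reading comes with each control period).
- read_camera(name): name is "side" or "top"; returns (picture, depth): 480x640x3 uint8, red, green, blue; 480x640 float32, m along the optical axis (not along the pixel's ray), 0 where there is no reading.
- camera_model(name): a dict with "fx", "fy", "cx", "cy" (pixels), "xyz" and "attitude" of the camera in the world. Camera axes: x right, y down, z forward; pixel columns grow to the right and rows downward; lengths in m; the calibration is good to about 2 mm. A picture is of the moment at which its call begins. camera_model takes no time and is no camera call.
- env.sign_off(): hands the job in, once; it reports no verdict.
Trained networks look in the newest picture that a camera, given by its name, has taken for a name from the list of things; names that differ only in an ending like _2 or _b are one class to them, and where a whole thing is asked for, a point or a joint stands for the part that bears it (a point fixed in the world has none). Each returns a list of dicts, best first, with "p" (0 to 1); they miss things now and then, are a little off and sometimes report something else, mostly with a low value. They report only what shows in the picture. A call takes as long as a camera call.
- regions_of(camera, thing): "pixels" (480x640 bool, what is visible of it) and "pixel" ([column, row] in pixels, amid what is visible of it).
The state is a dict: "time_s": time; "qpos": joint angles; "joint_velocities": joint speeds; "effort": joint torques, N m; "tool_pos": TCP position; "tool_rot": TCP orientation; "force": force on the tool from outside, world axes, zero at the start; "wrist_torque": the same for the moment, N m; "grip_width": finger opening in m.
Only numpy, scipy, OpenCV 4.12 (cv2) and the standard library are available. Lean on these libraries where they do the work, as an engineer would, in place of code of your own. Each camera call takes 0.05 s, during which the arm holds its last target. There are 200 camera calls.

## Working session

There is one attempt and no reset: what is moved stays moved. The work goes in short steps, Python scripts to look and compute and a tool call to move; the robot and the scene stay as the last step left them, time stands still between calls to the robot, and variables do not carry over. Pictures are saved under pics/ and viewed, about 8 in all and at most 12, crops included, and the job is handed in when it is done.

Besides the shell and the picture viewer there is one more tool, called after ">>>" as name(argument=value, ...) on one line, values as JSON. step_arm: Moves the arm, as the interface text tells. Its arguments: {"type":"object","properties":{"deltas":{"type":"array"},"newtons":{"type":"number"}},"required":["deltas"]}

```bash
mkdir -p pics; cat > h.py <<'E'
import numpy as np, cv2
from scipy.spatial.transform import Rotation as R
from cell import monitor, read_camera, camera_model, env, regions_of
def cam(n):
    m=camera_model(n); return m,R.from_euler('xyz',m['attitude'],degrees=True).as_matrix(),np.array(m['xyz'])
def cloud(n,d):
    m,A,t=cam(n); v,u=np.mgrid[:480,:640]
    p=np.stack([(u-m['cx'])/m['fx']*d,(v-m['cy'])/m['fy']*d,d],-1)
    return p@A.T+t
def save(n,f):
    p,d=read_camera(n); cv2.imwrite('pics/'+f,p[:,:,::-1]); return p,d
E
python3 - <<'E'
from h import *
print(monitor.get_obs())
C={}
for n in('top','side'):
    print(n,camera_model(n)); p,d=save(n,n+'0.png'); C[n]=cloud(n,d); np.save(n+'.npy',C[n])
    for k in ['station','valve_grip','valve','block_yellow','block_red','block_blue','tray','tips_yellow','tube_rack','wash_bottle','beaker','gel_caster']:
        for r in regions_of(n,k)[:1]:
            m=r['pixels']&(d>0)
            if m.sum()<3: continue
            q=C[n][m]; print(n,k,round(r['p'],2),np.round(r['pixel']),m.sum(),'med',np.round(np.median(q,0),3),'lo',np.round(np.percentile(q,2,0),3),'hi',np.round(np.percentile(q,98,0),3))
E
cd pics; python3 -c "
import cv2,numpy as np
cv2.imwrite('a.png',cv2.resize(np.vstack([cv2.imread('top0.png'),cv2.imread('side0.png')]),None,fx=.62,fy=.62))"
```

```text
{'time_s': 0.0, 'qpos': array([69.67786107, 18.44049767, -4.01533473, 83.17762894,  1.29515206,
       78.54112226, -3.2594024 ]), 'joint_velocities': array([-0.04043606, -0.01268117,  0.09947918,  0.02103406,  0.01381705,
       -0.03295744, -0.09023969]), 'effort': array([ 5.02724124e-04, -4.91292429e+01, -4.03718837e-01, -3.12524736e+01,
       -6.39852695e-02,  4.38840862e-02,  1.73047692e-04]), 'tool_pos': array([ 0.23407071, -0.60581071,  0.24042127]), 'tool_rot': array([-176.92963628,   89.88584345,  114.20275402]), 'force': array([-0.20743707,  0.41950658,  0.3281883 ]), 'wrist_torque': array([-0.04013252, -0.02530354, -0.03193831]), 'grip_width': 0.08713501190929361}
top {'fx': 438.6167959395255, 'fy': 438.6167959395255, 'cx': 321.0091329037057, 'cy': 230.77889364704222, 'xyz': array([0.36842378, 0.08236437, 1.17953908]), 'attitude': array([-168.66292415,   -0.7134828 ,  -90.17870231])}
top station 0.74 [365. 249.] 10879 med [ 0.537 -0.053  0.051] lo [ 0.438 -0.235  0.002] hi [0.655 0.143 0.128]
top valve_grip 0.61 [305. 160.] 727 med [0.801 0.109 0.048] lo [ 0.753  0.078 -0
[... 1521 characters left out ...]
 0.436 -0.256  0.   ] hi [0.675 0.153 0.128]
side tray 0.68 [334. 336.] 1622 med [0.474 0.335 0.005] lo [ 0.411  0.283 -0.001] hi [0.536 0.397 0.023]
side tips_yellow 0.55 [230. 314.] 2324 med [0.729 0.387 0.054] lo [0.671 0.312 0.005] hi [0.783 0.428 0.115]
side tube_rack 0.82 [388. 208.] 904 med [ 0.483 -0.385  0.027] lo [ 0.416 -0.505  0.001] hi [ 0.554 -0.296  0.049]
side wash_bottle 0.88 [277. 219.] 836 med [ 0.797 -0.07   0.08 ] lo [ 0.772 -0.1    0.006] hi [ 0.835 -0.054  0.16 ]
side beaker 0.97 [255. 259.] 662 med [0.782 0.131 0.064] lo [0.753 0.076 0.007] hi [0.818 0.146 0.09 ]
side gel_caster 0.59 [330. 394.] 889 med [0.422 0.532 0.022] lo [0.388 0.483 0.001] hi [0.46  0.564 0.055]
```

View pics/top0.png

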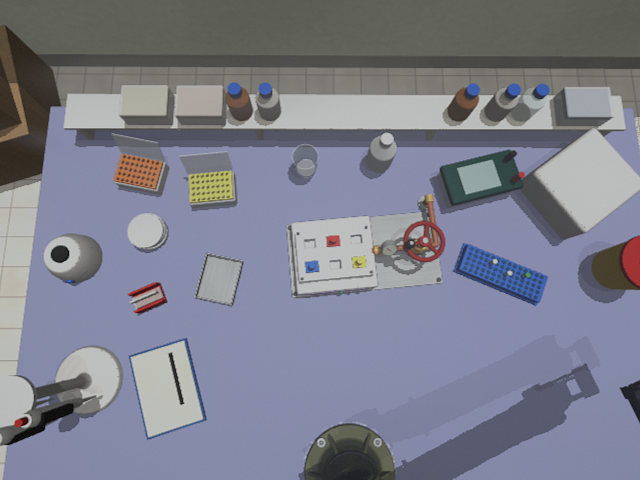

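View pics/side0.png

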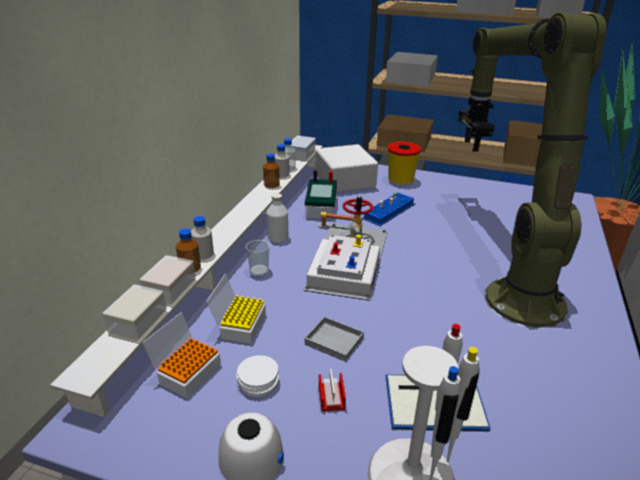

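```bash
python3 - <<'E'
from h import *
o=monitor.get_obs(); A=R.from_euler('xyz',o['tool_rot'],degrees=True).as_matrix(); print('tool axes cols\n',A.round(3))
ims={}
def rect(q,k):
    r=cv2.minAreaRect((q[:,:2]*1000).astype(np.float32)); print(k,np.round(r[0],1),np.round(r[1],1),round(r[2],2))
for n in('top','side'):
    P=np.load(n+'.npy'); im=cv2.imread(f'pics/{n}0.png'); hsv=cv2.cvtColor(im,cv2.COLOR_BGR2HSV).astype(int); H,S,V=hsv[...,0],hsv[...,1],hsv[...,2]
    x,y,z=P[...,0],P[...,1],P[...,2]
    near=(abs(x-.54)<.15)&(y>-.28)&(y<.2)
    pl=near&(abs(z-.073)<.004)
    pl=cv2.morphologyEx(pl.astype(np.uint8),cv2.MORPH_OPEN,np.ones((3,3)))>0
    print(n,'z plate',np.median(z[pl])); rect(P[pl&(y>-.08)],'plate')
    ta=(abs(x-.474)<.08)&(abs(y-.337)<.08)&(z>.012)&(z<.03); rect(P[ta],'tray')
    red=near&((H<8)|(H>172))&(S>120)&(y<-.1)&(z>.105)&(z<.132)
    q=P[red]; M=np.c_[2*q[:,:2],np.ones(len(q))]; s=np.linalg.lstsq(M,(q[:,:2]**2).sum(1),rcond=None)[0]
    rad=np.hypot(*(q[:,:2]-s[:2]).T); print('circle',s[:2],np.sqrt(s[2]+s[:2]@s[:2]),len(q),'z',np.percentile(q[:,2],[10,50,90]))
    big=rad>.03; c,r=cv2.minEnclosingCircle((q[big][:,:2]*1000).astype(np.float32)); print('encl',c,r)
    h=near&(y<-.09)&(z>.145); print('handle',h.sum(),P[h].mean(0),P[h].min(0),P[h].max(0)); t=h&(z>.172); print(' top',t.sum(),P[t].mean(0))
    for k,(a,b) in {'yellow':(22,35),'blue':(105,125),'red':(-1,8)}.items():
        m=near&(y>-.1)&(y<.14)&(H>=a)&(H<=b)&(S>130)&(z>.07)
        q=P[m]; f=m&(z<.085); t=m&(z>.094)
        if m.sum(): print(k,m.sum(),q.mean(0).round(4),'top',t.sum(),P[t].mean(0).round(4) if t.sum() else '')
        if f.sum()>5: rect(P[f],' fl')
a=cv2.imread('pics/top0.png')[200:300,280:450]; b=cv2.imread('pics/side0.png')[190:300,300:400]
a=cv2.resize(a,None,fx=4.5,fy=4.5,interpolation=cv2.INTER_CUBIC); cv2.imwrite('pics/c.png',a)
E
```

```text
tool axes cols
 [[-0.     0.933  0.36 ]
 [-0.     0.36  -0.933]
 [-1.    -0.     0.   ]]
top z plate 0.0729056189879902
plate [535.1  33.9] [130.7 189.7] 5.51
tray [474.3 336.8] [101.9 119.9] 77.84
circle [ 0.5546938  -0.18363094] 0.04108695933513845 493 z [0.12255655 0.12579912 0.12870508]
encl (555.53857421875, -184.27146911621094) 50.72344207763672
handle 83 [ 0.54001191 -0.13848067  0.17170114] [ 0.53174039 -0.15020553  0.14643048] [ 0.55051009 -0.13071184  0.18237783]
 top 55 [ 0.54174331 -0.14012454  0.17758462]
blue 100 [0.4979 0.0916 0.0855] top 31 [0.4993 0.0909 0.1027]
 fl [497.8  92. ] [24.6 30.3] 5.59
red 70 [0.563  0.0367 0.0858] top 23 [0.5645 0.0368 0.1027]
 fl [562.8  37.9] [24.2 29.5] 6.25
side z plate 0.07287787350968788
plate [535.   36.4] [130.2 201.5] 5.67
tray [474.5 339.1] [107.5 122. ] 78.1
circle [ 0.55411532 -0.17647414] 0.04337122655523532 171 z [0.12056844 0.12450625 0.12765059]
encl (555.28515625, -175.6329803466797) 54.775691986083984
handle 64 [ 0.5409685  -0.13293786  0.16430491] [ 0.53154135 -0.14662399  0.1452684 ] [ 0.55072321 -0.12530466  0.18079469]
 top 20 [ 0.5427614  -0.13544298  0.17680638]
yellow 69 [ 0.5094 -0.0219  0.0862] top 22 [ 0.5107 -0.0242  0.0995]
 fl [509.3 -21.5] [25.3 33.5] 9.93
blue 72 [0.4978 0.0976 0.0853] top 17 [0.4988 0.0948 0.1006]
 fl [498.6  95.7] [23.3 34.1] 14.99
red 54 [0.563  0.0435 0.0843] top 12 [0.5629 0.042  0.101 ]
 fl [564.6  38.3] [22. 37.] 7.64
```

View pics/c.png

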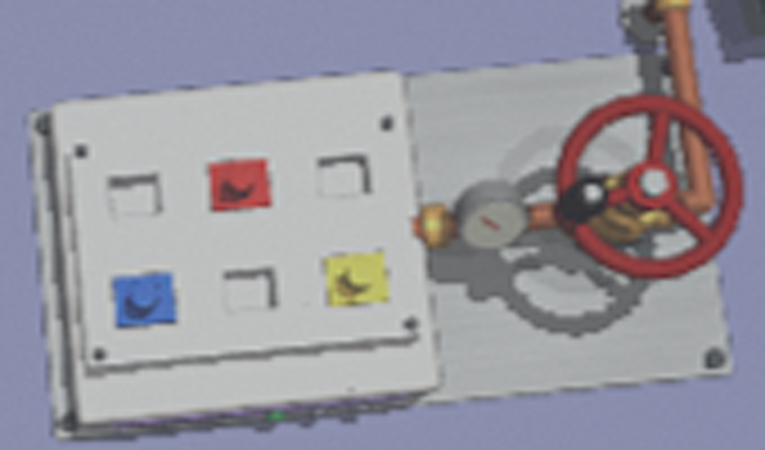

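Top view: yellow block at pixel (359,262), red (333,240), blue (312,266), handle (410,243), wheel centre (424,242). In the world frame the yellow block is at about (0.511, -0.028), the valve axis at (0.556, -0.184) and the tray at (0.474, 0.337), with station yaw 5.6°. The handle angle puts the valve about 0.785 turns open.

>>> step_arm(deltas=[[1,0,0.039,-0.0366,-4.1],[1,0,0.078,-0.073,-8.2],[1,0,0.117,-0.11,-12.3],[1,0,0.155,-0.146,-16.4],[1,0,0.194,-0.183,-20.5],[1,0,0.233,-0.2195,-24.5],[1,0,0.272,-0.256,-28.6],[1,0,0.311,-0.293,-32.7],[1,0,0.35,-0.329,-36.8],[1,0,0.389,-0.366,-41],[1,0,0.466,-0.439,-49],[1,0,0.466,-0.439,-49]])

```text
time_s: 2.8
tool_pos: [0.5115, -0.0258, 0.242]
tool_rot: [25.2, 89.9, 5.5]
force: [-0.4, -1.5, -0.3]
grip_width: 0.0868
```

```bash
cat > to.py <<'E'
import sys
from h import *
o=monitor.get_obs(); A=R.from_euler('xyz',o['tool_rot'],degrees=True).as_matrix()
t=np.array([float(a) for a in sys.argv[1:4]]); print('t',round(o['time_s'],2),'pos',o['tool_pos'].round(4),'jaw',np.degrees(np.arctan2(A[1,2],A[0,2])).round(1),'down',A[:,0].round(3),'F',o['force'].round(1),'w',round(o['grip_width'],4)); print('q',o['qpos'].round(0),'delta tool',(A.T@(t-o['tool_pos'])).round(4))
E
python3 to.py .511 -.0284 .099
```

```text
t 2.8 pos [ 0.5115 -0.0258  0.242 ] jaw -19.7 down [ 0.001  0.    -1.   ] F [-0.4 -1.5 -0.3] w 0.0868
q [ 36.   3. -38. 101.   2.  76. -21.] delta tool [ 0.143  -0.0027  0.0002]
```

>>> step_arm(deltas=[[0.2,0.04,-0.002,0,0],[0,0.08,-0.0025,0,0],[0,0.115,-0.0025,0,0],[0,0.135,-0.0025,0,0],[0,0.142,-0.0025,0,0],[0,0.142,-0.0025,0,0]], newtons=15)

```text
time_s: 3.55
tool_pos: [0.51, -0.0312, 0.0998]
tool_rot: [41.5, 90.0, 21.6]
force: [0.8, -0.0, 0.0]
grip_width: 0.0448
```

```bash
python3 to.py .511 -.0284 .099; python3 - <<'E'
from h import *
a,_=save('top','t1.png'); b,_=save('side','s1.png')
f=lambda p:cv2.resize(p,(500,500),interpolation=cv2.INTER_CUBIC)
cv2.imwrite('pics/d.png',cv2.resize(np.hstack([f(a[180:300,290:410]),f(b[180:300,300:420])])[:,:,::-1],(800,400)))
E
```

```text
t 3.55 pos [ 0.51   -0.0312  0.0998] jaw -19.9 down [ 0.  0. -1.] F [ 0.8 -0.   0. ] w 0.0448
q [ 35.  12. -37. 111.   8.  60. -26.] delta tool [0.0008 0.003  0.    ]
```

View pics/d.png

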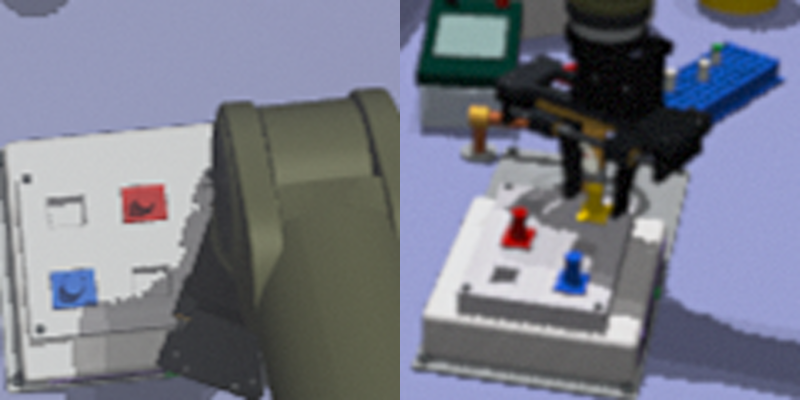

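The side view shows the yellow stem between the open fingers, at about pixel (595,200) of the composite. The top view is hidden by the arm. Next: centre the gripper and close.

>>> step_arm(deltas=[[0,0,0.003,0,0],[-0.5,0.0005,0.003,0,0],[-1,0.0005,0.003,0,0],[-1,0.0005,0.003,0,0],[-1,0.0005,0.003,0,0],[-1,0.0005,0.003,0,0],[-1,0.0005,0.003,0,0]], newtons=15)

```text
time_s: 4.53
tool_pos: [0.5109, -0.0284, 0.099]
tool_rot: [-106.9, 90.0, -126.7]
force: [-0.3, -0.4, 0.3]
grip_width: 0.0154
```

```bash
python3 to.py .511 -.0284 .099
```

```text
t 4.53 pos [ 0.5109 -0.0284  0.099 ] jaw -19.9 down [-0. -0. -1.] F [-0.3 -0.4  0.3] w 0.0154
q [ 34.  12. -37. 111.   8.  60. -26.] delta tool [0.     0.0001 0.0001]
```

Gripped (15.4 mm, no side force). Lifting straight up.

>>> step_arm(deltas=[[-1,-0.005,0,0,0],[-1,-0.01,0,0,0],[-1,-0.02,0,0,0],[-1,-0.035,0,0,0],[-1,-0.06,0,0,0],[-1,-0.09,0,0,0],[-1,-0.1,0,0,0],[-1,-0.1,0,0,0]])

```text
time_s: 5.52
tool_pos: [0.5112, -0.0285, 0.1997]
tool_rot: [-5.6, 89.9, -25.5]
force: [-0.1, 0.1, -1.3]
grip_width: 0.0157
```

```bash
python3 to.py .474 .337 .199
```

```text
t 5.53 pos [ 0.5112 -0.0285  0.1997] jaw -19.9 down [ 0.001 -0.001 -1.   ] F [-0.1  0.1 -1.3] w 0.0157
q [ 36.   5. -38. 105.   3.  71. -22.] delta tool [ 0.0004  0.331  -0.1593]
```

>>> step_arm(deltas=[[-1,0,0.033,-0.016,0],[-1,0,0.083,-0.04,0],[-1,0,0.132,-0.064,0],[-1,0,0.182,-0.088,0],[-1,0,0.232,-0.112,0],[-1,0,0.281,-0.135,0],[-1,0,0.314,-0.151,0],[-1,0,0.331,-0.159,0],[-1,0,0.331,-0.159,0],[-1,0,0.331,-0.159,0]])

```text
time_s: 6.78
tool_pos: [0.4739, 0.3355, 0.198]
tool_rot: [-106.0, 89.9, -125.9]
force: [0.1, 0.4, -0.4]
grip_width: 0.0154
```

```bash
python3 to.py .474 .337 .044; python3 - <<'E'
from h import *
a,_=save('top','t2.png'); b,_=save('side','s2.png')
f=lambda p:cv2.resize(p,(400,400),interpolation=cv2.INTER_CUBIC)
cv2.imwrite('pics/e.png',np.hstack([f(a[200:340,270:410]),f(b[220:380,250:410])])[:,:,::-1])
E
```

```text
t 6.78 pos [0.4739 0.3355 0.198 ] jaw -19.9 down [-0.001 -0.002 -1.   ] F [ 0.1  0.4 -0.4] w 0.0154
q [  5.  18. -51.  95.  15.  74. -69.] delta tool [ 0.154   0.0017 -0.0004]
```

View pics/e.png

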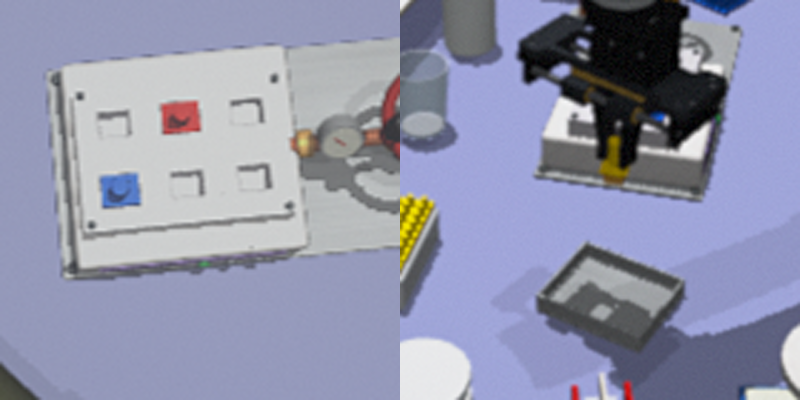

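Yellow is held upright over the tray, and red and blue are still in the mould at crop pixels (180,118) and (120,190). Lowering now.

>>> step_arm(deltas=[[-1,0.03,0.001,0,0],[-1,0.07,0.001,0,0],[-1,0.11,0.001,0,0],[-1,0.135,0.001,0,0],[-1,0.147,0.001,0,0],[-1,0.151,0.001,0,0],[-1,0.154,0.001,0,0],[-1,0.155,0.001,0,0],[-1,0.155,0.001,0,0]])

```text
time_s: 8.0
tool_pos: [0.4745, 0.3381, 0.0445]
tool_rot: [38.8, 89.9, 18.9]
force: [0.5, 0.7, -0.1]
grip_width: 0.0154
```

```bash
python3 to.py .474 .337 .042
```

```text
t 8.0 pos [0.4745 0.3381 0.0445] jaw -19.9 down [ 0.001  0.    -1.   ] F [ 0.5  0.7 -0.1] w 0.0154
q [  0.  28. -47. 103.  24.  59. -75.] delta tool [ 0.0025 -0.0012 -0.0001]
```

>>> step_arm(deltas=[[-1,0.001,0,0,0],[-1,0.002,0,0,0],[-1,0.003,0,0,0],[-1,0.003,0,0,0]])

```text
time_s: 8.5
tool_pos: [0.4743, 0.338, 0.042]
tool_rot: [-30.8, 90.0, -50.7]
force: [-2.3, -1.9, 6.6]
grip_width: 0.0154
```

Contact: 6.6 N upward. Releasing gently, then going up.

>>> step_arm(deltas=[[-0.7,-0.0005,0,0,0],[-0.5,-0.0005,0,0,0],[-0.3,-0.0005,0,0,0],[-0.2,-0.0005,0,0,0],[-0.2,-0.01,0,0,0],[-0.2,-0.03,0,0,0],[-0.2,-0.07,0,0,0],[-0.2,-0.12,0,0,0],[-0.2,-0.17,0,0,0],[-0.2,-0.198,0,0,0],[-0.2,-0.198,0,0,0]])

```text
time_s: 9.88
tool_pos: [0.4751, 0.3394, 0.243]
tool_rot: [46.1, 89.6, 26.3]
force: [-0.3, -0.2, -0.1]
grip_width: 0.0348
```

```bash
python3 to.py .5415 -.140 .24; python3 - <<'E'
from h import *
p,d=save('side','s3.png'); P=cloud('side',d)
m=(abs(P[...,0]-.474)<.07)&(abs(P[...,1]-.337)<.07)&(P[...,2]>.005)&(P[...,2]<.06)
H=cv2.cvtColor(p,cv2.COLOR_RGB2HSV); y=m&(H[...,0]>15)&(H[...,0]<35)&(H[...,1]>120)
t=y&(P[...,2]>.03); print(y.sum(),P[y].mean(0),P[y].max(0),'top',P[t].mean(0))
cv2.imwrite('pics/f.png',cv2.resize(p[270:370,270:400,::-1],None,fx=3,fy=3,interpolation=cv2.INTER_CUBIC))
E
```

```text
t 9.88 pos [0.4751 0.3394 0.243 ] jaw -19.8 down [ 0.006  0.003 -1.   ] F [-0.3 -0.2 -0.1] w 0.0348
q [  6.  16. -53.  92.  13.  78. -68.] delta tool [ 0.002  -0.4284  0.2252]
139 [0.47331433 0.34363665 0.0258949 ] [0.48897165 0.3584643  0.05009634] top [0.47384787 0.34344109 0.04076949]
```

View pics/f.png

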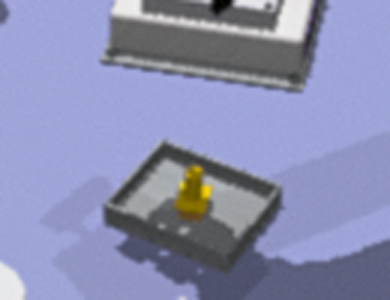

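Yellow stands upright in the tray (crop pixel (193,195)). On to the valve handle.

>>> step_arm(deltas=[[0.2,0,-0.035,0.018,0],[0.2,0,-0.085,0.045,0],[0.2,0,-0.14,0.073,0],[0.2,0,-0.19,0.1,0],[0.2,0,-0.24,0.126,0],[0.2,0,-0.29,0.152,0],[0.2,0,-0.34,0.179,0],[0.2,0,-0.385,0.202,0],[0.2,0,-0.415,0.218,0],[0.2,0,-0.4284,0.225,0],[0.2,0,-0.4284,0.225,0],[0.2,0,-0.4284,0.225,0]])

```text
time_s: 11.42
tool_pos: [0.5402, -0.1391, 0.2389]
tool_rot: [132.9, 89.9, 113.2]
force: [0.7, 0.1, -0.7]
grip_width: 0.0523
```

```bash
python3 to.py .5418 -.1406 .1605; python3 - <<'E'
from h import *
b,_=save('side','s4.png')
cv2.imwrite('pics/g.png',cv2.resize(b[150:260,300:430,::-1],None,fx=4,fy=4,interpolation=cv2.INTER_CUBIC))
E
```

```text
t 11.43 pos [ 0.5402 -0.1391  0.2389] jaw -19.7 down [-0.     0.001 -1.   ] F [ 0.7  0.1 -0.7] w 0.0523
q [ 43.  10. -35.  96.   6.  76. -12.] delta tool [ 0.0784 -0.0009  0.0021]
```

View pics/g.png

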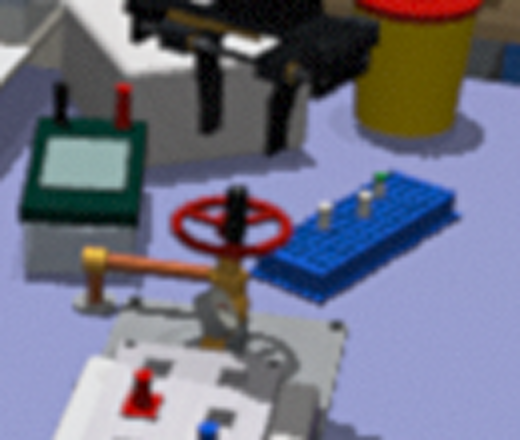

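The handle (crop (237,210)) sits below and between the open fingers (tips at (208,130) and (277,150)). Descending and closing.

>>> step_arm(deltas=[[0.2,0.02,-0.001,0.002,0],[0.2,0.05,-0.001,0.002,0],[0.2,0.07,-0.001,0.002,0],[0.2,0.0784,-0.001,0.002,0],[0,0.0784,-0.001,0.002,0],[-0.4,0.0784,-0.001,0.002,0],[-1,0.0784,-0.001,0.002,0],[-1,0.0784,-0.001,0.002,0],[-1,0.0784,-0.001,0.002,0],[-1,0.0784,-0.001,0.002,0]], newtons=25)

```text
time_s: 12.72
tool_pos: [0.5415, -0.1428, 0.161]
tool_rot: [-159.9, 90.0, -179.8]
force: [-2.7, 1.3, 3.8]
grip_width: 0.0196
```

```bash
cat > arc.py <<'E'
# arc.py start_q step n : rows (tool y,z,x) relative to current commanded pose, on the circle from start_q (deg) 
import sys
from h import *
o=monitor.get_obs(); A=R.from_euler('xyz',o['tool_rot'],degrees=True).as_matrix()
c=np.array([.556,-.1843]); p=o['tool_pos']; v=p[:2]-c
print('t',round(o['time_s'],2),'pos',p.round(4),'rad',np.hypot(*v).round(4),'q mod',round((np.degrees(np.arctan2(v[1],v[0]))-185.6)%360,1),'F',o['force'].round(1),'w',round(o['grip_width'],4),'j7',o['qpos'][6].round(0))
q0,st,n=map(float,sys.argv[1:4])
def P(q): a=np.radians(185.6+q); return np.r_[c+.046*np.array([np.cos(a),np.sin(a)]),.159+.002*q/360]
b=P(q0) if len(sys.argv)>4 else p
for k in range(1,int(n)+1): print(q0+st*k,(A.T@(P(q0+st*k)-b)).round(4).tolist())
E
python3 arc.py 282.5 -15 12
```

```text
t 12.72 pos [ 0.5415 -0.1428  0.161 ] rad 0.0439 q mod 283.6 F [-2.7  1.3  3.8] w 0.0196 j7 -14.0
267.5 [0.0005, 0.0083, 0.0098]
252.5 [0.0006, 0.0115, 0.0213]
237.5 [0.0007, 0.0116, 0.0334]
222.5 [0.0008, 0.0085, 0.045]
207.5 [0.0009, 0.0026, 0.0554]
192.5 [0.0009, -0.0058, 0.064]
177.5 [0.001, -0.0162, 0.0701]
162.5 [0.0011, -0.0277, 0.0733]
147.5 [0.0012, -0.0397, 0.0734]
132.5 [0.0013, -0.0514, 0.0704]
117.5 [0.0014, -0.0618, 0.0644]
102.5 [0.0014, -0.0704, 0.056]
```

>>> step_arm(deltas=[[-1,0.0005,0.007,0.0098,0],[-1,0.0006,0.0105,0.0213,0],[-1,0.0007,0.011,0.0334,0],[-1,0.0008,0.0082,0.045,0],[-1,0.0009,0.0025,0.0554,0],[-1,0.0009,-0.0058,0.064,0],[-1,0.001,-0.0162,0.07,0],[-1,0.001,-0.0277,0.0733,0]], newtons=30)

```text
time_s: 13.72
tool_pos: [0.6011, -0.1923, 0.1598]
tool_rot: [139.7, 89.8, 119.9]
force: [-5.3, 5.2, 6.0]
grip_width: 0.0195
```

```bash
python3 arc.py 162.5 -15 8; python3 arc.py 162.5 -15 8 c|tail -8
```

```text
t 13.72 pos [ 0.6011 -0.1923  0.1598] rad 0.0458 q mod 164.3 F [-5.3  5.2  6. ] w 0.0195 j7 -13.0
147.5 [-0.0001, -0.0134, 0.0005]
132.5 [0.0, -0.0251, -0.0026]
117.5 [0.0001, -0.0355, -0.0085]
102.5 [0.0002, -0.044, -0.0169]
87.5 [0.0003, -0.0501, -0.0273]
72.5 [0.0004, -0.0533, -0.0389]
57.5 [0.0005, -0.0534, -0.0509]
42.5 [0.0006, -0.0504, -0.0625]
147.5 [0.0001, -0.012, 0.0001]
132.5 [0.0001, -0.0236, -0.0029]
117.5 [0.0002, -0.0341, -0.0089]
102.5 [0.0003, -0.0426, -0.0173]
87.5 [0.0004, -0.0487, -0.0277]
72.5 [0.0005, -0.0519, -0.0392]
57.5 [0.0006, -0.052, -0.0512]
42.5 [0.0007, -0.049, -0.0629]
```

>>> step_arm(deltas=[[-1,0.0002,-0.012,0.0001,0],[-1,0.0003,-0.0236,-0.0029,0],[-1,0.0004,-0.0341,-0.0089,0],[-1,0.0005,-0.0426,-0.0173,0],[-1,0.0006,-0.0487,-0.0277,0],[-1,0.0007,-0.0519,-0.0392,0],[-1,0.0008,-0.052,-0.0512,0],[-1,0.0009,-0.049,-0.0629,0]])

```text
time_s: 14.72
tool_pos: [0.5248, -0.2224, 0.1597]
tool_rot: [-50.8, 89.7, -70.8]
force: [2.0, -4.0, 5.0]
grip_width: 0.0198
```

```bash
python3 arc.py 42.5 -7.5 8 c
```

```text
t 14.72 pos [ 0.5248 -0.2224  0.1597] rad 0.0492 q mod 45.1 F [ 2. -4.  5.] w 0.0198 j7 -6.0
35.0 [0.0, 0.0026, -0.0054]
27.5 [0.0, 0.0059, -0.0105]
20.0 [0.0, 0.0098, -0.015]
12.5 [0.0, 0.0143, -0.0191]
5.0 [0.0001, 0.0192, -0.0225]
-2.5 [0.0001, 0.0246, -0.0252]
-10.0 [0.0001, 0.0303, -0.0272]
-17.5 [0.0001, 0.0362, -0.0284]
```

>>> step_arm(deltas=[[-1,0,0.0026,-0.0054,0],[-1,0,0.0059,-0.0105,0],[-1,0,0.0098,-0.015,0],[-1,0,0.0143,-0.0191,0],[-1,0,0.0192,-0.0225,0],[-1,0,0.0224,-0.024,0],[-1,0,0.0224,-0.024,0],[-1,0,0.0224,-0.024,0]])

```text
time_s: 15.72
tool_pos: [0.5086, -0.1919, 0.1593]
tool_rot: [-109.0, 89.8, -129.0]
force: [-2.7, -2.0, 8.2]
grip_width: 0.0202
```

```bash
python3 arc.py 0 -2 5 c
```

```text
t 15.72 pos [ 0.5086 -0.1919  0.1593] rad 0.048 q mod 3.6 F [-2.7 -2.   8.2] w 0.0202 j7 -8.0
-2.0 [0.0, 0.0015, -0.0007]
-4.0 [0.0, 0.0029, -0.0013]
-6.0 [0.0, 0.0044, -0.0018]
-8.0 [0.0, 0.006, -0.0024]
-10.0 [0.0, 0.0075, -0.0028]
```

>>> step_arm(deltas=[[-1,0,0.0015,-0.0007,0],[-1,0,0.003,-0.0013,0],[-1,0,0.0045,-0.0018,0],[-1,0,0.006,-0.0024,0],[-1,0,0.006,-0.0024,0]])

```text
time_s: 16.35
tool_pos: [0.5085, -0.1895, 0.1595]
tool_rot: [-77.4, 89.5, -97.5]
force: [-1.8, -9.3, 7.2]
grip_width: 0.0198
```

```bash
python3 arc.py -6 -2 5 c
```

```text
t 16.35 pos [ 0.5085 -0.1895  0.1595] rad 0.0478 q mod 0.6 F [-1.8 -9.3  7.2] w 0.0198 j7 -8.0
-8.0 [-0.0, 0.0015, -0.0005]
-10.0 [-0.0, 0.0031, -0.001]
-12.0 [-0.0, 0.0046, -0.0014]
-14.0 [-0.0, 0.0062, -0.0017]
-16.0 [-0.0, 0.0078, -0.002]
```

>>> step_arm(deltas=[[-1,0,0.0015,-0.0005,0],[-1,0,0.003,-0.001,0],[-1,0,0.0046,-0.0014,0],[-1,0,0.0062,-0.0017,0],[-1,0,0.0062,-0.0017,0],[-1,0,0.0062,-0.0017,0]])

```text
time_s: 17.1
tool_pos: [0.5086, -0.1876, 0.1597]
tool_rot: [-72.4, 89.2, -92.7]
force: [-0.8, -17.2, 5.1]
grip_width: 0.0199
```

```bash
python3 arc.py -12.5 15 1 c
```

```text
t 17.1 pos [ 0.5086 -0.1876  0.1597] rad 0.0475 q mod 358.4 F [ -0.8 -17.2   5.1] w 0.0199 j7 -9.0
2.5 [0.0001, -0.0112, 0.0043]
```

17 N of tangential push with the handle stalled near q=0: it's on the stop. That push runs along the pads' sliding direction, so I'll turn the jaws to tangential to get a slip-free angle reference.

>>> step_arm(deltas=[[-1,0,-0.004,0.0017,3],[-1,0,-0.008,0.0034,12],[-1,0,-0.008,0.0034,21],[-1,0,-0.008,0.0034,30],[-1,0,-0.008,0.0034,39],[-1,0,-0.008,0.0034,48],[-1,0,-0.008,0.0034,57],[-1,0,-0.008,0.0034,64.5],[-1,0,-0.008,0.0034,64.5],[-1,0,-0.008,0.0034,64.5]])

```text
time_s: 18.35
tool_pos: [0.5065, -0.1879, 0.1593]
tool_rot: [-77.8, 89.5, -162.3]
force: [-10.0, -1.0, 15.0]
grip_width: 0.0195
```

```bash
python3 arc.py 0 -5 2 c; python3 to.py .5102 -.1888 .159
```

```text
t 18.35 pos [ 0.5065 -0.1879  0.1593] rad 0.0496 q mod 358.6 F [-10.  -1.  15.] w 0.0195 j7 -71.0
-5.0 [0.0, 0.0002, -0.004]
-10.0 [0.0, 0.0007, -0.008]
t 18.35 pos [ 0.5065 -0.1879  0.1593] jaw -84.5 down [-0.009 -0.003 -1.   ] F [-10.  -1.  15.] w 0.0195
q [ 42.  10. -27. 104.   6.  68. -71.] delta tool [0.0003 0.0036 0.0012]
```

>>> step_arm(deltas=[[-1,-0.001,0,-0.003,0],[-1,-0.001,0,-0.006,0],[-1,-0.001,0,-0.009,0],[-1,-0.001,0,-0.009,0],[-1,-0.001,0,-0.009,0]])

```text
time_s: 18.98
tool_pos: [0.5064, -0.1855, 0.1597]
tool_rot: [-30.6, 89.3, -115.3]
force: [-4.9, -14.5, 4.9]
grip_width: 0.0196
```

```bash
sed -i 's/\.556,-\.1843/.5545,-.1835/' arc.py; python3 arc.py 0 -5 2 c; python3 to.py .5086 -.188 .159
```

```text
t 18.98 pos [ 0.5064 -0.1855  0.1597] rad 0.0482 q mod 356.8 F [ -4.9 -14.5   4.9] w 0.0196 j7 -72.0
-5.0 [-0.0, 0.0002, -0.004]
-10.0 [-0.0, 0.0007, -0.008]
t 18.98 pos [ 0.5064 -0.1855  0.1597] jaw -84.7 down [-0.005 -0.011 -1.   ] F [ -4.9 -14.5   4.9] w 0.0196
q [ 42.  10. -28. 104.   6.  67. -72.] delta tool [0.0008 0.002  0.0027]
```

Against the stop again: 14.5 N with no travel, and the unloaded contact point is at y≈-0.188, which matches the prediction for q=0. Generating the rows for the anticlockwise arc.

```bash
python3 - <<'E'
import numpy as np
d=np.radians(-84.5); z=np.array([np.cos(d),np.sin(d)]); y=np.array([-z[1],z[0]])
P=lambda q:.046*np.array([np.cos(np.radians(185.6+q)),np.sin(np.radians(185.6+q))])
for q0 in(0,180):
    print(q0,[[-1,round(-.002*(15*k)/360,5)]+[round(float((P(q0+15*k)-P(q0))@a),4) for a in(y,z)]+[0] for k in range(1,13)])
E
```

```text
0 [[-1, -8e-05, 0.0016, 0.0119, 0], [-1, -0.00017, 0.0062, 0.023, 0], [-1, -0.00025, 0.0135, 0.0325, 0], [-1, -0.00033, 0.0231, 0.0398, 0], [-1, -0.00042, 0.0342, 0.0444, 0], [-1, -0.0005, 0.0461, 0.0459, 0], [-1, -0.00058, 0.058, 0.0443, 0], [-1, -0.00067, 0.0691, 0.0397, 0], [-1, -0.00075, 0.0786, 0.0324, 0], [-1, -0.00083, 0.0859, 0.0229, 0], [-1, -0.00092, 0.0905, 0.0117, 0], [-1, -0.001, 0.092, -0.0002, 0]]
180 [[-1, -8e-05, -0.0016, -0.0119, 0], [-1, -0.00017, -0.0062, -0.023, 0], [-1, -0.00025, -0.0135, -0.0325, 0], [-1, -0.00033, -0.0231, -0.0398, 0], [-1, -0.00042, -0.0342, -0.0444, 0], [-1, -0.0005, -0.0461, -0.0459, 0], [-1, -0.00058, -0.058, -0.0443, 0], [-1, -0.00067, -0.0691, -0.0397, 0], [-1, -0.00075, -0.0786, -0.0324, 0], [-1, -0.00083, -0.0859, -0.0229, 0], [-1, -0.00092, -0.0905, -0.0117, 0], [-1, -0.001, -0.092, 0.0002, 0]]
```

>>> step_arm(deltas=[[-1,0,-0.0005,0.005,0],[-1,0,-0.001,0.009,0],[-1,0,-0.001,0.009,0]])

```text
time_s: 19.35
tool_pos: [0.5064, -0.1879, 0.1595]
tool_rot: [-78.9, 89.6, -163.4]
force: [-5.9, -2.5, 8.7]
grip_width: 0.0194
```

>>> step_arm(deltas=[[-1,-0.0001,0.0016,0.0119,0],[-1,-0.0002,0.0062,0.023,0],[-1,-0.0003,0.0135,0.0325,0],[-1,-0.0003,0.0231,0.0398,0],[-1,-0.0004,0.0342,0.0444,0],[-1,-0.0005,0.0461,0.0459,0],[-1,-0.0006,0.058,0.0443,0],[-1,-0.0007,0.0691,0.0397,0],[-1,-0.0008,0.0786,0.0324,0],[-1,-0.0008,0.0859,0.0229,0],[-1,-0.0009,0.0905,0.0117,0],[-1,-0.001,0.092,-0.0002,0]])

```text
time_s: 20.85
tool_pos: [0.5989, -0.1787, 0.1598]
tool_rot: [-67.4, 89.6, -151.9]
force: [-4.9, -5.2, 3.8]
grip_width: 0.0195
```

```bash
python3 arc.py 180 15 0 c; python3 to.py .6005 -.179 .16
```

```text
t 20.85 pos [ 0.5989 -0.1787  0.1598] rad 0.0446 q mod 180.6 F [-4.9 -5.2  3.8] w 0.0195 j7 -78.0
t 20.85 pos [ 0.5989 -0.1787  0.1598] jaw -84.5 down [-0.006 -0.003 -1.   ] F [-4.9 -5.2  3.8] w 0.0195
q [ 36.  21. -27.  92.  10.  70. -78.] delta tool [-0.0002  0.0016  0.0005]
```

Tracking well (q=180°). Second half of turn 1.

>>> step_arm(deltas=[[-1,-0.0001,-0.0016,-0.0119,0],[-1,-0.0002,-0.0062,-0.023,0],[-1,-0.0003,-0.0135,-0.0325,0],[-1,-0.0003,-0.0231,-0.0398,0],[-1,-0.0004,-0.0342,-0.0444,0],[-1,-0.0005,-0.0461,-0.0459,0],[-1,-0.0006,-0.058,-0.0443,0],[-1,-0.0007,-0.0691,-0.0397,0],[-1,-0.0008,-0.0786,-0.0324,0],[-1,-0.0008,-0.0859,-0.0229,0],[-1,-0.0009,-0.0905,-0.0117,0],[-1,-0.001,-0.092,0.0002,0]])

```text
time_s: 22.35
tool_pos: [0.5063, -0.1839, 0.1615]
tool_rot: [-114.9, 89.4, 160.8]
force: [-8.1, 4.3, 9.8]
grip_width: 0.0194
```

>>> step_arm(deltas=[[-1,-0.0001,0.0016,0.0119,0],[-1,-0.0002,0.0062,0.023,0],[-1,-0.0003,0.0135,0.0325,0],[-1,-0.0003,0.0231,0.0398,0],[-1,-0.0004,0.0342,0.0444,0],[-1,-0.0005,0.0461,0.0459,0],[-1,-0.0006,0.058,0.0443,0],[-1,-0.0007,0.0691,0.0397,0],[-1,-0.0008,0.0786,0.0324,0],[-1,-0.0008,0.0859,0.0229,0],[-1,-0.0009,0.0905,0.0117,0],[-1,-0.001,0.092,-0.0002,0]])

```text
time_s: 23.85
tool_pos: [0.5991, -0.1771, 0.1616]
tool_rot: [-79.1, 89.6, -163.5]
force: [-8.2, -5.0, 4.4]
grip_width: 0.0196
```

```bash
python3 arc.py 180 15 0 c; python3 to.py .6005 -.179 .162
```

```text
t 23.85 pos [ 0.5991 -0.1771  0.1616] rad 0.0451 q mod 182.6 F [-8.2 -5.   4.4] w 0.0196 j7 -78.0
t 23.85 pos [ 0.5991 -0.1771  0.1616] jaw -84.4 down [-0.007 -0.002 -1.   ] F [-8.2 -5.   4.4] w 0.0196
q [ 35.  21. -27.  92.  10.  70. -78.] delta tool [-0.0004  0.0012  0.0021]
```

>>> step_arm(deltas=[[-1,-0.0001,-0.0016,-0.0119,0],[-1,-0.0002,-0.0062,-0.023,0],[-1,-0.0003,-0.0135,-0.0325,0],[-1,-0.0003,-0.0231,-0.0398,0],[-1,-0.0004,-0.0342,-0.0444,0],[-1,-0.0005,-0.0461,-0.0459,0],[-1,-0.0006,-0.058,-0.0443,0],[-1,-0.0007,-0.0691,-0.0397,0],[-1,-0.0008,-0.0786,-0.0324,0],[-1,-0.0008,-0.0859,-0.0229,0],[-1,-0.0009,-0.0905,-0.0117,0],[-1,-0.0009,-0.0905,-0.0117,0]])

```text
time_s: 25.35
tool_pos: [0.5079, -0.1723, 0.1636]
tool_rot: [-116.4, 89.6, 159.2]
force: [-7.7, 3.0, 7.4]
grip_width: 0.0196
```

```bash
python3 to.py .5075 -.188 .163
```

```text
t 25.35 pos [ 0.5079 -0.1723  0.1636] jaw -84.4 down [-0.006  0.002 -1.   ] F [-7.7  3.   7.4] w 0.0196
q [ 40.  10. -27. 104.   5.  68. -72.] delta tool [ 0.0006 -0.002   0.0156]
```

>>> step_arm(deltas=[[-1,0,-0.0005,0.006,0],[-1,0,-0.001,0.012,0],[-1,0,-0.001,0.015,0],[-1,0,-0.001,0.015,0],[-1,0,-0.001,0.015,0]])

```text
time_s: 25.98
tool_pos: [0.5069, -0.1884, 0.1637]
tool_rot: [-99.5, 89.4, 176.1]
force: [-11.8, 1.3, 11.0]
grip_width: 0.0194
```

```bash
python3 to.py .5075 -.188 .163; python3 - <<'E'
from h import *
P={}
for n in('top','side'):
    p,d=save(n,n+'9.png'); C=cloud(n,d); V=p.max(2)
    x,y,z=C[...,0],C[...,1],C[...,2]
    H=cv2.cvtColor(p,cv2.COLOR_RGB2HSV)
    Y=(abs(x-.474)<.06)&(abs(y-.337)<.06)&(z>.02)&(z<.06)&(H[...,0]>15)&(H[...,0]<35)&(H[...,1]>120)
    print(n,'yellow',Y.sum(),C[Y].mean(0).round(4) if Y.sum() else '', 'hi', C[Y].max(0).round(3) if Y.sum() else '')
    P[n]=p
f=lambda p:cv2.resize(p,(400,400),interpolation=cv2.INTER_CUBIC)
cv2.imwrite('pics/z.png',np.hstack([f(P['top'][190:330,210:350]),f(P['side'][170:290,300:420])])[:,:,::-1])
E
```

```text
t 25.98 pos [ 0.5069 -0.1884  0.1637] jaw -84.4 down [-0.01   0.001 -1.   ] F [-11.8   1.3  11. ] w 0.0194
q [ 41.  10. -26. 103.   5.  68. -71.] delta tool [ 0.0007  0.0006 -0.0003]
top yellow 52 [0.4741 0.3378 0.0348] hi [0.487 0.352 0.052]
side yellow 92 [0.4729 0.3445 0.0316] hi [0.487 0.358 0.049]
```

View pics/z.png

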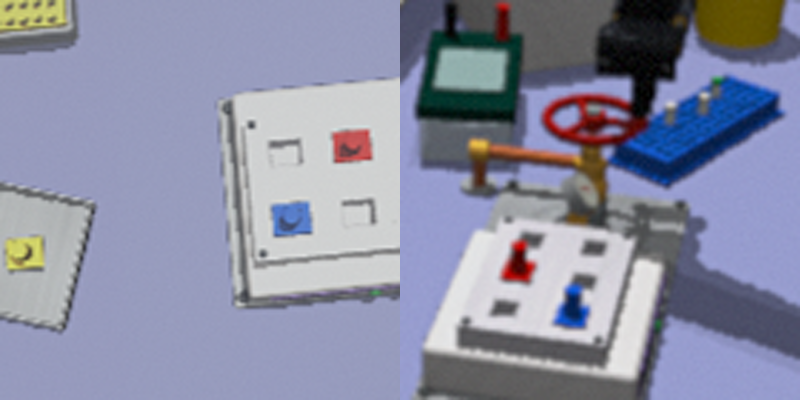

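```bash
python3 -c "
from h import *
print(env.sign_off())"
```

```text
the job is handed in; nothing more can be done
None
```

I've finished the job and handed it in at about 26 s, well under the 72 s limit.

- **Block:** The yellow block was lifted straight out by its stem and stands upright in the middle of the tray. Both cameras show it at about (0.474, 0.338), with its top near 50 mm. The red and blue blocks are still in the mould.
- **Closing the valve:** I turned the wheel clockwise to the hard stop and confirmed it twice. It did not turn under 17 N and then 14.5 N, when about 4 N normally turns it.
- **Backing off:** I then turned it back two turns and am still holding the handle, with the grip at 19.4 mm. The tool is at y = -0.1884, against -0.1879 when resting on the stop, so it is within about 1° of two full turns. The tool also rose about 4 mm, which matches two turns.

**Checks that disagreed:**
- **Wheel axis:** My first estimate of its position was about 1.5 mm off, so I corrected it from the circle fit and the stop contact.
- **Side push:** About 12 N sideways and 11 N upward remain on the gripper from holding the handle slightly off-centre, well below the 40 N limit.

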